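# Close and seal the snack tub

### The arm

A 6-joint arm with a two-finger parallel gripper is mounted at the origin on the work surface. World frame = base frame: x ahead of the robot, y to its left, z up, the work surface at z = 0. Lengths are in mm, angles in rad, forces in N, time in s.
With the tool pointing down it reaches from about 400 to 925 mm from the base axis. Payload 12.5 kg.
Tool frame: the origin (TCP) lies midway between the tips of the shut fingers; the grasp point (between the pads) lies 19 mm behind it; z points along the fingers, y is the line along which they close (so a half turn about z gives the same grasp; the last joint's range is limited). The gripper opens to 95 mm and grips with 3 to 60 N. Pads are 20 mm wide; open, the fingers measure 119 mm over their backs; the gripper's body (75 mm by 180 mm) begins 59 mm behind the grasp point.
Start: joints at [1.024, 0.491, 1.559, -0, 1.092, -0.106], TCP at [266.651, 565.282, 214.661] pointing down, gripper open.
Joint ranges: [-3.1, 3.1], [-0.84, 2.19], [0.05, 2.79], [-1.13, 4.28], [0.06, 2.93], [-2.69, 2.69]. Speed limits (rad/s): [2.22, 2.22, 2.79, 3.14, 3.14, 3.14].

### API

Orientations are given as [roll, pitch, yaw] about the fixed x, y, z axes, in that order (R = Rz(yaw) Ry(pitch) Rx(roll)).
In Python, from cell import state, read_camera, camera_info, env gives the robot as it stands.
- The arm moves only by the tool move_arm, never from a script. Its argument "commands" is a list of rows, each a list of 3 entries, a list of its own where there are three numbers: the shift along the world's x, y, z in cm, then the turn, a rotation vector about the world's x, y, z in degrees, then the opening, from 0 (shut) to 1 (fully open). A call has 1 to 10 rows; each row shifts and turns the commanded pose from where the row before left it; what a row does not reach is not made up. A row lasts 1/10 s, in which the tool goes at most 50 mm and 8.59 degrees, less where a joint would pass 70% of its speed; a pose out of reach is approached as far as the arm can. A call with a gripper value outside its range is refused whole. The fingers move at their own pace and stop on an object; the grip force is fixed at half the most. Time passes only in rows, so rows that do not move let the fingers close. It gives the time, the measured TCP pose, the force, the opening and the grip force at its end, in the units of the state.
- state(): the state, without advancing time (a new reading comes with each control period).
- read_camera(name): name is "side" or "top" or "wrist"; returns the picture (384x512x3 uint8, blue, green, red); there is no depth.
- camera_info(name): a dict with "K" (3x3 intrinsics, pixels), "cam_to_world" (4x4, takes a point from camera to world coordinates). Camera axes: x right, y down, z forward; pixel columns grow to the right and rows downward; lengths in mm; the calibration is good to about 2 mm. A picture is of the moment at which its call begins: read the wrist's pose just before it. camera_info takes no time and is no camera call; for the wrist camera it gives the pose at the moment of the call.
- env.job_done(): hands the job in; it is judged then, once.
The state is a dict: "t": time; "joints": joint angles; "qvel": joint speeds; "tau": joint torques, N m; "eef_pos": TCP position; "tcp_rot": TCP orientation; "ft_force": force on the tool from outside, world axes, zero at the start; "moment": the same for the moment, N m; "opening": opening from 0.0 (shut) to 1.0 (fully open); "grip_force": force on a finger pad.
Only numpy, scipy, OpenCV 4.12 (cv2) and the standard library are available. Lean on these libraries where they do the work, as an engineer would, in place of code of your own. Each camera call takes 0.05 s, during which the arm holds its last target. There are 200 camera calls.

### The job

Put the last red snack box back into the free part of the open clear tub with the others, then set the teal lid on the tub, and press its rim down all the way round, at the four corners and the four sides, until every part is fully home. Leave the tub standing on the counter, and do not disturb the closed tub, the mill, the jar and the cans.

Things in the scene. Friction and masses are not known exactly. Their poses are not given: they have to be found in the camera images.
- tub: the open tub: clear plastic, 146 x 118 mm over the bead at its mouth, 80 mm tall; walls 3 mm; mouth 132 x 104 mm inside, x along the 132 mm; floor 4 mm thick. Loose, about 0.6 kg. Origin at the centre of its underside, z up. Four standing snack boxes (60 mm tall, fixed in place) fill the -x part, from x = -64 to -14 mm; the +x part, x = -12 to +66 mm over the full width, is free.
- lid_grip (a point): the teal lid with orange gasket, starting flat on the counter, right way up; 158 x 130 mm, x along the 158, about 0.22 kg. The point is the centre of its bridge grip: a bar 68 mm long (x), 14 mm wide (y), from 5 mm below to 6 mm above the point, open 19 mm below it. The panel's flat top is 24 mm below the point. On the tub, it is 113 mm above the tub's underside, over its centre.
- lid_foot (a point): the centre of the teal lid's underside, 42 mm below lid_grip, same axes. Under the lid a plug 9 mm deep enters the tub's mouth: tapered, 2.5 mm clear of the mouth on each side at its top, 7 mm at its foot. The ledge 9 mm above this point rests on the tub's rim, long side along long side, either way round.
- snack_mid (a point): the last snack box, standing by itself on the counter: red card with a white band, 40 (x) x 24 (y) x 60 (z) mm, 50 g; the point is its centre.
- closed_tub: bystander: a like tub, already closed with a grey lid; 158 (x) x 130 mm, 119 mm tall with its grip; origin at the centre of its underside.
- pepper_mill: bystander: turned dark wood mill, diameter 50 mm, 140 mm tall; origin under its centre.
- spice_jar: bystander: amber glass jar with black cap, diameter 48 mm, 105 mm tall; origin under its centre.
- paste_can: bystander: small red can, diameter 54 mm, 85 mm tall; origin under its centre.
- bean_can: bystander: blue can, diameter 68 mm, 105 mm tall, behind; origin under its centre.
- soup_can: bystander: red can, diameter 68 mm, 105 mm tall, behind; origin under its centre.
- corn_can: bystander: green can, diameter 68 mm, 105 mm tall, behind; origin under its centre.
- rim_a (a joint): rim section of the teal lid: corner at +x +y, press at (67, 53) mm from the lid's centre in the axes of lid_grip. Value in m: 0 = raised, 0.007 = fully home. All eight are alike: a flat band 22 mm broad up to the lid's edge, up to 7 mm proud; it slides straight down under about 6 N, stays where it is left, and stops firmly when home.
- rim_b (a joint): rim section of the teal lid: long side at +y, 84 mm long, press at (0, 55) mm from the lid's centre in the axes of lid_grip. Value in m: 0 = raised, 0.007 = fully home. The top of every section is 15.5 mm below lid_grip when raised, 22.5 mm below when home (1.5 mm above the panel's flat top). Raised, it stands like a step round the panel and the orange gasket shows beneath it from low at the side.
- rim_c (a joint): rim section of the teal lid: corner at -x +y, press at (-67, 53) mm from the lid's centre in the axes of lid_grip. Value in m: 0 = raised, 0.007 = fully home. A corner section reaches 36 mm along each side.
- rim_d (a joint): rim section of the teal lid: short side at -x, 56 mm long, press at (-69, 0) mm from the lid's centre in the axes of lid_grip. Value in m: 0 = raised, 0.007 = fully home.
- rim_e (a joint): rim section of the teal lid: corner at -x -y, press at (-67, -53) mm from the lid's centre in the axes of lid_grip. Value in m: 0 = raised, 0.007 = fully home.
- rim_f (a joint): rim section of the teal lid: long side at -y, 84 mm long, press at (0, -55) mm from the lid's centre in the axes of lid_grip. Value in m: 0 = raised, 0.007 = fully home.
- rim_g (a joint): rim section of the teal lid: corner at +x -y, press at (67, -53) mm from the lid's centre in the axes of lid_grip. Value in m: 0 = raised, 0.007 = fully home.
- rim_h (a joint): rim section of the teal lid: short side at +x, 56 mm long, press at (69, 0) mm from the lid's centre in the axes of lid_grip. Value in m: 0 = raised, 0.007 = fully home.
Mind the look-alikes: they are no part of the job. What is shaped like the part that bears snack_mid but green or orange is not meant.

How it is judged (in metres and radians):
On the way, in this order (a step that is already met when the one before it is completed fails the run):
1. the snack box is in the tub, below its rim (x of snack_mid in the frame of tub between -0.066 and 0.066 m and y of snack_mid in the frame of tub between -0.052 and 0.052 m and z of snack_mid in the frame of tub between 0.005 and 0.06 m), for 0.2 s.
2. the lid lies level and square on the tub's rim, on its centre, with the box still inside (all of step 1 and z of lid_grip in the frame of tub between 0.11 and 0.115 m and x of lid_grip in the frame of tub between -0.005 and 0.005 m and y of lid_grip in the frame of tub between -0.005 and 0.005 m and angle between the x axis of lid_grip and the x axis of tub, either way round below 0.08 rad and angle between the z axis of lid_grip and the z axis of tub, either way round below 0.035 rad), for 0.2 s.
3. all eight sections of the rim are pressed home (z of lid_grip in the frame of tub between 0.11 and 0.115 m and x of lid_grip in the frame of tub between -0.005 and 0.005 m and y of lid_grip in the frame of tub between -0.005 and 0.005 m and angle between the x axis of lid_grip and the x axis of tub, either way round below 0.08 rad and angle between the z axis of lid_grip and the z axis of tub, either way round below 0.035 rad and value of joint each of rim_a, rim_b, rim_c, rim_d, rim_e, rim_f, rim_g, rim_h above 0.0055 m), for 0.2 s.
At the end, for the whole second after the job is handed in: The snack box is in the tub, its centre under 60 mm up; the lid lies level (2 deg) on the rim, within 5 mm of centre on each axis and 4.5 deg of square; all eight rim sections read over 5.5 of their 7 mm; the tub stands upright (3 deg) on the counter, at rest (all of step 1 and all of step 3 and angle between tub's own z axis and vertical below 0.05 rad and height (world z) of tub between -0.004 and 0.004 m and linear speed of tub below 0.01 m/s and angular speed of tub below 0.15 rad/s); the robot touches nothing.
It fails at once if the closed tub is shifted by more than 20 mm (distance of closed_tub from where it was at the start of the episode above 0.02 m).
It fails at once if the mill, the jar or a can is shifted by more than 20 mm (distance of any of pepper_mill, spice_jar, paste_can, bean_can, soup_can, corn_can from where it was at the start of the episode above 0.02 m).
It fails at once if the mill, the jar or a can is knocked over (angle between any of pepper_mill, spice_jar, paste_can, bean_can, soup_can, corn_can's own z axis and vertical above 0.5 rad).
It also fails if it takes over 70 s, if anything falls off the work surface, if the arm or the gripper's body presses on something with over 40 N, if the wrist force passes 120 N, or if a joint passes its speed limit or range.

## Working session

There is one attempt and no reset: what is moved stays moved. The work goes in short steps, Python scripts to look and compute and a tool call to move; the robot and the scene stay as the last step left them, time stands still between calls to the robot, and variables do not carry over. Pictures are saved under pics/ and viewed, at most 12 in all, crops included, and the job is handed in when it is done.

Besides the shell and the picture viewer there is one more tool, called after "Emit:" as name(argument=value, ...) on one line, values as JSON. move_arm: Moves the arm, as the interface text tells. Its arguments: {"type":"object","properties":{"commands":{"type":"array"}},"required":["commands"]}

```bash
mkdir -p pics; ls; python3 - <<'E'
from cell import *
import cv2,numpy as np
s=state();print(s)
for n in("top","side","wrist"):
    im=read_camera(n);c=camera_info(n);cv2.imwrite(f'pics/{n}0.png',im);print(n,np.round(c['K'],1).tolist(),np.round(c['cam_to_world'],3).tolist())
E
```

```text
pics
{'t': 0.0, 'joints': array([ 1.02437038e+00,  4.91553688e-01,  1.55948542e+00,  7.44757768e-06,
        1.09172531e+00, -1.05596367e-01]), 'qvel': array([ 0.00018637, -0.00080864, -0.00135443, -0.0006064 , -0.00143408,
       -0.0013866 ]), 'tau': array([ 5.69244839e-04, -6.12635565e+01, -2.58194089e+01,  6.92756195e-02,
        4.81048494e-02, -7.45157809e-05]), 'eef_pos': array([266.51654022, 565.02933884, 214.05302198]), 'tcp_rot': array([-3.14042811e+00, -1.30072808e-04,  2.70075956e+00]), 'ft_force': array([0.5379568 , 0.72126652, 0.03868479]), 'moment': array([0.040725  , 0.07821785, 0.05998743]), 'grip_force': 0.0, 'opening': 1.001467861216822}
top [[375.8, 0.0, 261.8], [0.0, 375.8, 195.5], [0.0, 0.0, 1.0]] [[0.003, -0.983, 0.183, 419.175], [-1.0, 0.001, 0.022, -10.231], [-0.022, -0.183, -0.983, 992.812], [0.0, 0.0, 0.0, 1.0]]
side [[450.5, 0.0, 269.1], [0.0, 450.5, 199.1], [0.0, 0.0, 1.0]] [[-0.992, -0.073, 0.108, 464.183], [-0.13, 0.529, -0.839, 869.464], [0.004, -0.846, -0.534, 634.587], [0.0, 0.0, 0.0, 1.0]]
wrist [[280.3, 0.0, 255.6], [0.0, 280.3, 188.4], [0.0, 0.0, 1.0]] [[0.427, 0.87, 0.247, 196.541], [0.904, -0.411, -0.117, 597.962], [-0.0, 0.273, -0.962, 384.319], [0.0, 0.0, 0.0, 1.0]]
```

View pics/top0.png

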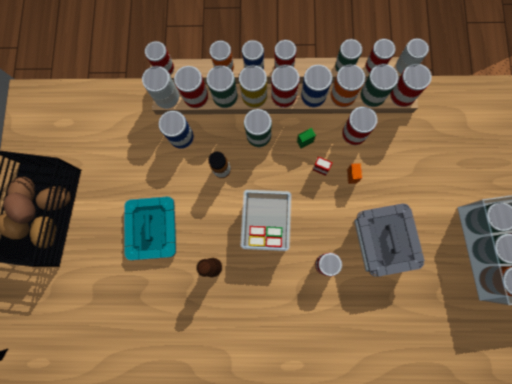

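View pics/side0.png

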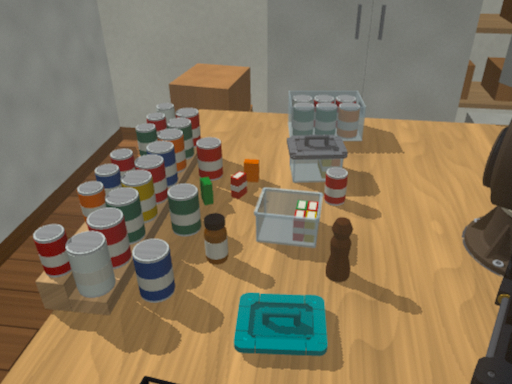

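The top view shows the tub at about (266,220) with its boxes on the low-x side. The red snack box is at (322,166), the lid at (150,228), the mill at (209,267) and the jar at (219,163). The side view agrees.

```bash
cat > h.py <<'E'
import cv2,numpy as np
from cell import *
def ray(n,uv,z,c=None):
    c=c or camera_info(n);M=np.array(c['cam_to_world']);uv=np.atleast_2d(uv)
    d=(M[:3,:3]@np.linalg.inv(c['K'])@np.c_[uv,np.ones(len(uv))].T).T
    return M[:3,3]+d*((z-M[2,3])/d[:,2])[:,None]
def proj(n,P,c=None):
    c=c or camera_info(n);M=np.linalg.inv(c['cam_to_world']);q=np.array(c['K'])@(M[:3,:3]@np.atleast_2d(P).T+M[:3,3:]);return (q[:2]/q[2]).T
def rect(n,mask,z,c=None):
    cs,_=cv2.findContours(mask.astype(np.uint8),0,1);k=max(cs,key=cv2.contourArea)
    P=ray(n,k[:,0,:].astype(float),z,c)[:,:2].astype(np.float32)
    r=cv2.minAreaRect(P);return r,k[:,0].min(0),k[:,0].max(0)
E
python3 - <<'E'
from h import *
im=cv2.imread('pics/top0.png');hsv=cv2.cvtColor(im,cv2.COLOR_BGR2HSV);H,S,V=[hsv[...,i].astype(int) for i in range(3)]
teal=(abs(H-90)<9)&(S>120)&(V>60);print('lid z26.5',rect('top',cv2.morphologyEx(teal.astype(np.uint8),2,np.ones((3,3))),26.5))
roi=np.zeros_like(teal);roi[148:185,305:340]=1
# tub
roi=np.zeros_like(teal);roi[180:262,230:302]=1
m=roi&(S<60)&(V>90);print('tub z80',rect('top',m,80))
b=cv2.resize(im[140:270,110:345],None,fx=3.4,fy=3.4,interpolation=2);cv2.imwrite('pics/z.png',b)
for nm,u,z in[('box',(322,161),60),('mill',(205,267),140),('jar',(216,157),105),('closed',(389,240),100),('can',(330,264),85)]:print(nm,ray('top',u,z).round())
E
```

```text
lid z26.5 (((514.5906372070312, 302.74700927734375), (156.6251983642578, 127.94786071777344), 4.032504081726074), array([125, 197], dtype=int32), array([174, 259], dtype=int32))
tub z80 (((529.4990844726562, 1.1421394348144531), (118.81141662597656, 146.31576538085938), 87.56031036376953), array([240, 190], dtype=int32), array([290, 250], dtype=int32))
box [[ 682. -143.   60.]]
mill [[415. 136. 140.]]
jar [[681. 123. 105.]]
closed [[ 479. -289.  100.]]
can [[ 423. -151.   85.]]
```

View pics/z.png

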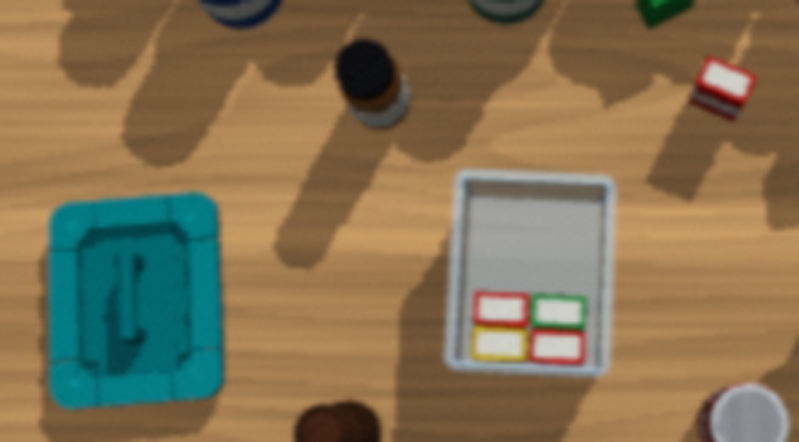

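The zoom shows the lid and tub outlines clearly; the measured sizes match those given. The box's white top is at about (324,163), its long axis mostly along world y. Next I measure the box and its neighbours.

```bash
python3 - <<'E'
from h import *
im=cv2.imread('pics/top0.png');hsv=cv2.cvtColor(im,cv2.COLOR_BGR2HSV);H,S,V=[hsv[...,i].astype(int) for i in range(3)]
def R(u0,u1,v0,v1):
    r=np.zeros(S.shape,bool);r[v0:v1,u0:u1]=1;return r
print('boxtop white',rect('top',R(312,336,154,178)&(S<110)&(V>120),60))
print('green z60',rect('top',R(295,318,127,150)&(abs(H-60)<15)&(S>120),60))
print('orange z60',rect('top',R(345,366,160,185)&(H<14)&(S>170)&(V>90),60))
for nm,u in[('bean',(174,122)),('corn',(258,120)),('soup',(362,119))]:print(nm,ray('top',u,105).round())
E
```

```text
boxtop white (((677.3408203125, -145.75485229492188), (33.014137268066406, 17.06763458251953), 65.59174346923828), array([317, 158], dtype=int32), array([330, 167], dtype=int32))
green z60 (((746.2280883789062, -102.91819763183594), (34.685272216796875, 49.80360794067383), 27.337448120117188), array([298, 128], dtype=int32), array([315, 147], dtype=int32))
orange z60 (((653.4573364257812, -228.14466857910156), (47.76604080200195, 27.04123878479004), 3.2587287425994873), array([350, 163], dtype=int32), array([361, 181], dtype=int32))
bean [[772. 231. 105.]]
corn [[776.  20. 105.]]
soup [[ 777. -238.  105.]]
```

Emit:
move_arm(commands=[[[2.3,-4,0],[0,0,0],0.7],[[2.3,-4,0],[0,0,0],0.7],[[2.3,-4,0],[0,0,0],0.7],[[2.3,-4,0],[0,0,0],0.7],[[2.3,-4,0],[0,0,0],0.7],[[2.3,-4,0],[0,0,0],0.7],[[2.3,-4,0],[0,0,0],0.7],[[2.3,-4,0],[0,0,0],0.7],[[2.3,-4,0],[0,0,0],0.7],[[2.3,-4,0],[0,0,0],0.7]])

```text
t: 1.15
eef_pos: [497.3, 163.5, 214.7]
tcp_rot: [3.141, -0.0, 2.701]
ft_force: [0.4, 0.3, -0.4]
opening: 0.698
grip_force: 0.0
```

Emit:
move_arm(commands=[[[2.3,-4,0],[0,0,0],0.7],[[2.3,-4,0],[0,0,0],0.7],[[2.3,-4,0],[0,0,0],0.7],[[2.3,-4,0],[0,0,0],0.7],[[2.2,-4,0],[0,0,0],0.7],[[2.2,-4,0],[0,0,0],0.7],[[2.2,-4,0],[0,0,0],0.7],[[2,-2.5,-2],[0,0,0],0.7],[[0,0,0],[0,0,0],0.7],[[0,0,0],[0,0,0],0.7]])

```text
t: 2.15
eef_pos: [674.2, -139.9, 193.6]
tcp_rot: [-3.142, -0.002, 2.7]
ft_force: [0.0, 0.1, 0.4]
opening: 0.698
grip_force: 0.0
```

```bash
python3 - <<'E'
from h import *
c=camera_info('wrist');im=read_camera('wrist');s=state();print(s['t'],s['eef_pos'],s['tcp_rot'])
cv2.imwrite('pics/w1.png',im)
import pickle;pickle.dump(c,open('c1.pkl','wb'))
print(proj('wrist',[[677,-146,60],[677,-146,0]],c))
E
```

```text
2.2 [ 674.29198797 -139.21623171  194.54160577] [ 3.14142648e+00 -8.22065268e-04  2.70079890e+00]
[[251.93046729 185.46170779]
 [252.47849622 173.68809276]]
```

View pics/w1.png

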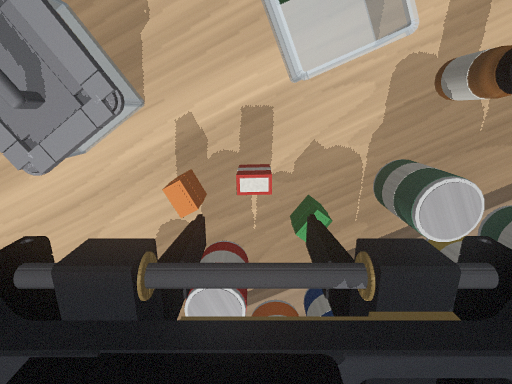

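The wrist view shows the red box at about (254,185), square to the fingers, with the orange and green boxes clear to either side.

```bash
python3 - <<'E'
from h import *
import pickle;c=pickle.load(open('c1.pkl','rb'))
im=cv2.imread('pics/w1.png');hsv=cv2.cvtColor(im,cv2.COLOR_BGR2HSV);H,S,V=[hsv[...,i].astype(int) for i in range(3)]
r=np.zeros(S.shape,bool);r[160:200,230:280]=1
print(rect('wrist',r&(S<90)&(V>130),60,c))
r[:174]=0;print(rect('wrist',r&((S<90)&(V>130)|((H<8)|(H>172))&(S>120)),60,c))
E
```

```text
(((677.0220947265625, -143.45648193359375), (31.606107711791992, 15.09396743774414), 64.65979766845703), array([240, 178], dtype=int32), array([268, 191], dtype=int32))
(((679.4953002929688, -143.9830780029297), (55.53026580810547, 29.146747589111328), 64.66120910644531), array([230, 174], dtype=int32), array([279, 199], dtype=int32))
```

Emit:
move_arm(commands=[[[0.3,-0.4,-4],[0,0,0],0.7],[[0,0,-4],[0,0,0],0.7],[[0,0,-4],[0,0,0],0.7],[[0,0,-4],[0,0,0],0.7],[[0,0,-0.3],[0,0,0],0.7],[[0,0,0],[0,0,0],0],[[0,0,0],[0,0,0],0],[[0,0,0],[0,0,0],0],[[0,0,0],[0,0,0],0],[[0,0,0],[0,0,0],0]])

```text
t: 3.2
eef_pos: [678.4, -143.8, 33.5]
tcp_rot: [3.141, 0.002, 2.701]
ft_force: [-2.4, 1.0, 8.1]
opening: 0.422
grip_force: 29.9
```

Emit:
move_arm(commands=[[[0,0,4],[0,0,0],0],[[0,0,4],[0,0,0],0],[[0,0,4],[0,0,0],0],[[-2.4,2.9,0],[0,0,7.6],0],[[-2.4,2.9,0],[0,0,7.6],0],[[-2.4,2.9,0],[0,0,7.7],0],[[-2.4,2.9,0],[0,0,0],0],[[-2.6,2.8,0],[0,0,0],0],[[0,0,0],[0,0,0],0],[[0,0,0],[0,0,0],0]])

```text
t: 4.2
eef_pos: [555.8, 0.7, 152.6]
tcp_rot: [-3.141, 0.002, 3.102]
ft_force: [0.3, -1.4, -0.8]
opening: 0.421
grip_force: 29.9
```

```bash
python3 - <<'E'
from h import *
im=read_camera('top');im2=read_camera('side');print(state()['eef_pos'],state()['opening'])
a=cv2.resize(im[130:280,200:330],None,fx=3,fy=3);b=cv2.resize(im2[100:280,210:340],None,fx=2.5,fy=2.5)
cv2.imwrite('pics/p1.png',np.hstack([a,b]))
E
```

```text
[ 5.56388240e+02 -2.13415208e-01  1.52083772e+02] 0.42106707707768537
```

View pics/p1.png

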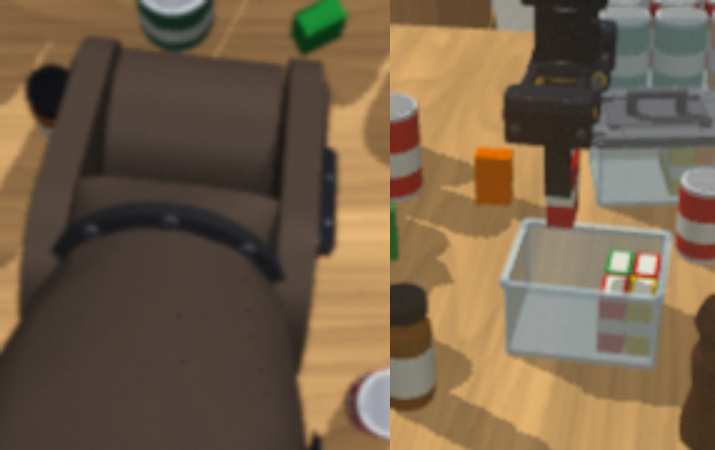

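The side view shows the box held over the tub's free part. I lower it and release it.

Emit:
move_arm(commands=[[[0,0,-4],[0,0,0],0],[[0,0,-4],[0,0,0],0],[[0,0,-2],[0,0,0],0],[[0,0,-1],[0,0,0],0],[[0,0,-0.3],[0,0,0],0],[[0,0,0],[0,0,0],0]])

```text
t: 4.9
eef_pos: [556.2, -0.1, 39.0]
tcp_rot: [3.142, 0.001, 3.1]
ft_force: [0.0, -0.3, -1.7]
opening: 0.419
grip_force: 29.9
```

Emit:
move_arm(commands=[[[0,0,0],[0,0,0],0.6],[[0,0,0],[0,0,0],0.6],[[0,0,0],[0,0,0],0.6],[[0,0,1.5],[0,0,0],0.6],[[0,0,4],[0,0,0],0.6],[[0,0,4],[0,0,0],0.6],[[0,0,4],[0,0,0],0.6],[[0,0,4],[0,0,0],0.6],[[0,0,0],[0,0,0],0.6]])

```text
t: 5.8
eef_pos: [557.4, 0.2, 219.2]
tcp_rot: [-3.141, 0.009, 3.101]
ft_force: [0.4, 0.4, -0.3]
opening: 0.603
grip_force: 0.0
```

```bash
python3 - <<'E'
from h import *
import pickle
c=camera_info('wrist');im=read_camera('wrist');pickle.dump(c,open('c2.pkl','wb'))
cv2.imwrite('pics/w2.png',im);print(proj('wrist',[[529.5,1.1,80]],c))
E
```

```text
[[255.46144496 154.09192616]]
```

View pics/w2.png

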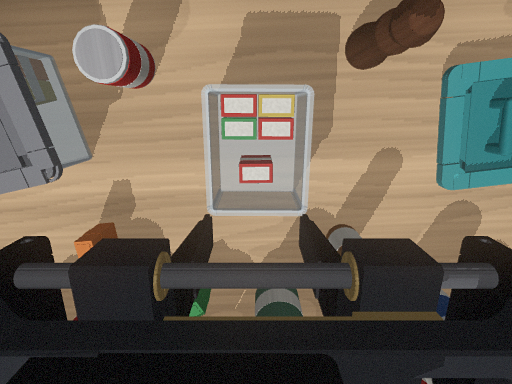

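Emit:
move_arm(commands=[[[-0.7,4.5,0],[0,0,3.2],0.5],[[-0.7,4.5,0],[0,0,3.2],0.5],[[-0.7,4.5,0],[0,0,0],0.5],[[-0.7,4.5,0],[0,0,0],0.5],[[-0.7,4.5,0],[0,0,0],0.5],[[-0.7,4.5,0],[0,0,0],0.5],[[0,3.2,-2],[0,0,0],0.5],[[0,0,0],[0,0,0],0.5],[[0,0,0],[0,0,0],0.5]])

```text
t: 6.75
eef_pos: [512.9, 302.4, 192.2]
tcp_rot: [-3.141, -0.002, -3.069]
ft_force: [-0.0, -1.0, 0.5]
opening: 0.498
grip_force: 0.0
```

```bash
python3 - <<'E'
from h import *
import pickle
c=camera_info('wrist');im=read_camera('wrist');pickle.dump(c,open('c3.pkl','wb'));s=state();print(s['t'],s['eef_pos'],s['tcp_rot'])
cv2.imwrite('pics/w3.png',im);print(proj('wrist',[[514.6,302.7,48]],c))
t=read_camera('top');cv2.imwrite('pics/top3.png',t)
hsv=cv2.cvtColor(t,cv2.COLOR_BGR2HSV);S,V=hsv[...,1].astype(int),hsv[...,2]
r=np.zeros(S.shape,bool);r[180:262,230:302]=1
print('tub z80',rect('top',r&(S<60)&(V>90),80))
E
```

```text
6.8 [513.36481456 301.76551389 192.95231943] [-3.14099525e+00 -1.34836742e-03 -3.07068202e+00]
[[255.83019495 180.3020206 ]]
tub z80 (((529.459716796875, 1.1989898681640625), (118.91618347167969, 146.37881469726562), 87.43789672851562), array([240, 190], dtype=int32), array([290, 250], dtype=int32))
```

View pics/w3.png

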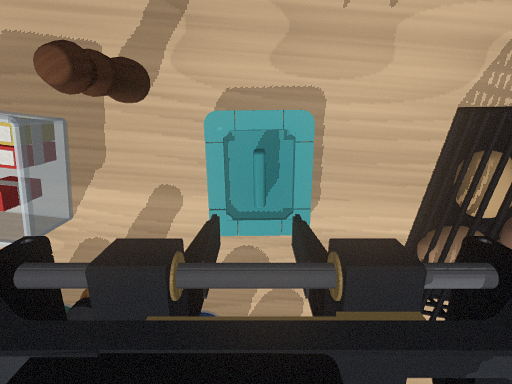

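The box stands upright in the tub near (256,172). The lid is centred near column 260, with the grip bar at rows 149 to 206. I refine the lid and tub from the wrist pictures.

```bash
python3 - <<'E'
from h import *
import pickle
def hs(f):
    hsv=cv2.cvtColor(cv2.imread(f),cv2.COLOR_BGR2HSV);return [hsv[...,i].astype(int) for i in range(3)]
c=pickle.load(open('c3.pkl','rb'));H,S,V=hs('pics/w3.png')
m=(abs(H-90)<10)&(S>100)&(V>50)
print('lid',rect('wrist',m,26.5,c))
print('bar ends z48',ray('wrist',[[259,149],[260,206],[259.5,177.5]],48,c).round(1).tolist())
c=pickle.load(open('c2.pkl','rb'));H,S,V=hs('pics/w2.png')
r=np.zeros(S.shape,bool);r[75:225,190:325]=1
print('tub',rect('wrist',r&(S<50)&(V>90),80,c))
E
```

```text
lid (((514.68212890625, 306.9132080078125), (157.41749572753906, 129.10890197753906), 4.588819980621338), array([204, 110], dtype=int32), array([314, 235], dtype=int32))
bar ends z48 [[478.3, 303.6, 48.0], [545.6, 309.9, 48.0], [511.0, 306.7, 48.0]]
tub (((529.271728515625, 2.8840255737304688), (118.23930358886719, 145.6826629638672), 87.3976058959961), array([201,  84], dtype=int32), array([314, 215], dtype=int32))
```

Emit:
move_arm(commands=[[[0.1,0.4,-4],[0,0,0.3],0.5],[[0,0,-4],[0,0,0],0.5],[[0,0,-4],[0,0,0],0.5],[[0,0,-3],[0,0,0],0.5],[[0,0,-1.6],[0,0,0],0.5],[[0,0,-0.2],[0,0,0],0.5],[[0,0,0],[0,0,0],0.5]])

```text
t: 7.55
eef_pos: [515.2, 305.5, 26.2]
tcp_rot: [3.141, 0.0, -3.067]
ft_force: [0.2, 0.4, 0.9]
opening: 0.501
grip_force: 0.0
```

Emit:
move_arm(commands=[[[0,0,0],[0,0,0],0],[[0,0,0],[0,0,0],0],[[0,0,0],[0,0,0],0],[[0,0,0],[0,0,0],0],[[0,0,0],[0,0,0],0],[[0,0,0],[0,0,0],0]])

```text
t: 8.15
eef_pos: [514.7, 306.4, 25.9]
tcp_rot: [3.141, 0.0, -3.066]
ft_force: [-1.3, -0.9, 3.4]
opening: 0.147
grip_force: 30.0
```

Emit:
move_arm(commands=[[[0,0,2],[0,0,0],0],[[0,0,4],[0,0,0],0],[[0,0,4],[0,0,0],0],[[0,0,4],[0,0,0],0],[[0.5,-2,4],[0,0,0],0],[[0.5,-4,0],[0,0,0],0],[[0.5,-4,0],[0,0,-1.7],0],[[0,-4,0],[0,0,-1.7],0],[[0,-4,0],[0,0,-1.7],0],[[0,-4,0],[0,0,-1.7],0]])

```text
t: 9.15
eef_pos: [529.2, 84.8, 205.4]
tcp_rot: [3.142, -0.001, 3.098]
ft_force: [0.2, 0.0, -2.5]
opening: 0.146
grip_force: 30.0
```

Emit:
move_arm(commands=[[[0,-4,0],[0,0,0],0],[[0,-3,0],[0,0,0],0],[[0,-1.4,0],[0,0,0],0],[[0,0,-3],[0,0,0],0],[[0,0,0],[0,0,0],0],[[0,0,0],[0,0,0],0]])

```text
t: 9.75
eef_pos: [529.5, 2.8, 175.7]
tcp_rot: [3.141, -0.001, 3.099]
ft_force: [0.1, 1.0, -2.5]
opening: 0.144
grip_force: 30.0
```

```bash
python3 - <<'E'
from h import *
import pickle
c=camera_info('wrist');s=state();im=read_camera('wrist');print(s['t'],s['eef_pos'],s['tcp_rot'],s['opening'],s['ft_force'])
cv2.imwrite('pics/w4.png',im);pickle.dump(c,open('c4.pkl','wb'))
cv2.imwrite('pics/s4.png',read_camera('side'))
hsv=cv2.cvtColor(im,cv2.COLOR_BGR2HSV);H,S,V=[hsv[...,i].astype(int) for i in range(3)]
m=(abs(H-90)<10)&(S>100)&(V>50)
print('lid',rect('wrist',m,s['eef_pos'][2]+.5,c))
E
```

```text
9.75 [529.4929059    2.84920968 175.66968025] [ 3.14126299e+00 -1.49799512e-03  3.09920882e+00] 0.14402773002272273 [ 0.07993661  0.98194124 -2.47507451]
lid (((501.63421630859375, 3.8831443786621094), (129.78025817871094, 101.18687438964844), 87.55182647705078), array([147, 107], dtype=int32), array([363, 262], dtype=int32))
```

View pics/w4.png

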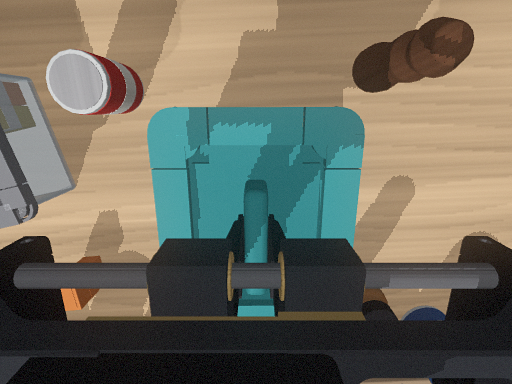

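The lid is held level and square. By the wrist camera its centre is about (530, 2.7) and the tub's (529.4, 2), so I lower it.

Emit:
move_arm(commands=[[[0,0,-3],[0,0,0],0],[[0,0,-2],[0,0,0],0],[[0,-0.05,-1],[0,0,0],0],[[0,0,-0.5],[0,0,0],0],[[0,0,-0.5],[0,0,0],0],[[0,0,-0.4],[0,0,0],0],[[0,0,-0.3],[0,0,0],0],[[0,0,0],[0,0,0],0]])

```text
t: 10.65
eef_pos: [529.6, 1.8, 98.6]
tcp_rot: [3.141, -0.0, 3.099]
ft_force: [-0.6, 0.3, -1.8]
opening: 0.144
grip_force: 30.0
```

Emit:
move_arm(commands=[[[0,0,-0.1],[0,0,0],0],[[0,0,-0.1],[0,0,0],0],[[0,0,0],[0,0,0],0],[[0,0,0],[0,0,0],0]])

```text
t: 11.05
eef_pos: [529.7, 1.8, 96.7]
tcp_rot: [3.142, 0.0, 3.099]
ft_force: [0.3, -0.1, -2.2]
opening: 0.146
grip_force: 30.0
```

Emit:
move_arm(commands=[[[0,0,-0.1],[0,0,0],0],[[0,0,-0.1],[0,0,0],0],[[0,0,0],[0,0,0],0],[[0,0,0],[0,0,0],0]])

```text
t: 11.45
eef_pos: [529.8, 1.8, 96.6]
tcp_rot: [-3.141, 0.002, 3.099]
ft_force: [-7.9, 0.4, 22.7]
opening: 0.14
grip_force: 30.0
```

It makes contact at TCP height 96.6, against 97 expected for a seated lid. I back off, release and look.

Emit:
move_arm(commands=[[[0,0,0.15],[0,0,0],0],[[0,0,0],[0,0,0],0.5],[[0,0,0],[0,0,0],0.5],[[0,0,0],[0,0,0],0.5],[[0,0,0],[0,0,0],0.5],[[0,0,3],[0,0,0],0.5],[[0,0,4],[0,0,0],0.5],[[0,0,4],[0,0,0],0.2],[[0,0,2],[0,0,0],0],[[0,0,0],[0,0,0],0]])

```text
t: 12.45
eef_pos: [530.6, 1.7, 228.9]
tcp_rot: [-3.141, 0.005, 3.099]
ft_force: [0.1, -0.5, -0.7]
opening: 0.306
grip_force: 0.0
```

```bash
python3 - <<'E'
from h import *
import pickle
c=camera_info('wrist');s=state();im=read_camera('wrist');print(s['t'],s['eef_pos'],s['tcp_rot'],s['opening'],s['ft_force'])
hsv=cv2.cvtColor(im,cv2.COLOR_BGR2HSV);H,S,V=[hsv[...,i].astype(int) for i in range(3)]
m=(abs(H-90)<10)&(S>100)&(V>50)
print('lid',rect('wrist',m,97.5,c))
si=read_camera('side');cv2.imwrite('pics/p5.png',np.hstack([im[60:280,110:410],cv2.resize(si[150:260,230:345],None,fx=2,fy=2)]))
E
```

```text
12.45 [530.63410609   1.70345373 228.85676469] [-3.14125742  0.00497977  3.09883176] 0.3060933948624978 [ 0.09213994 -0.50292427 -0.73686786]
lid (((529.600830078125, 1.92803955078125), (129.0583953857422, 157.1621551513672), 87.58023071289062), array([195, 106], dtype=int32), array([317, 244], dtype=int32))
```

View pics/p5.png

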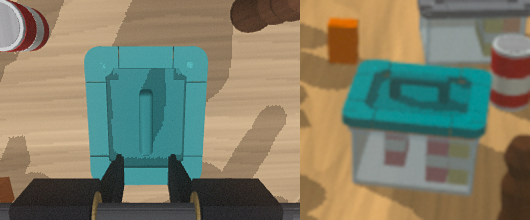

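The lid sits level and square at (529.6, 1.9), yaw -2.4°, with all its sections raised. I now press round the rim, starting at b.

Emit:
move_arm(commands=[[[0.1,3,-4],[0,0,0],0],[[0,2.7,-4],[0,0,0],0],[[0,0,-4],[0,0,0],0],[[0,0,-0.4],[0,0,0],0],[[0,0,-0.5],[0,0,0],0],[[0,0,-0.5],[0,0,0],0],[[0,0,-0.4],[0,0,0],0],[[0,0,-0.2],[0,0,0],0],[[0,0,0],[0,0,0],0]])

```text
t: 13.45
eef_pos: [531.1, 58.7, 89.4]
tcp_rot: [3.141, 0.003, 3.098]
ft_force: [-8.5, 3.9, 26.7]
opening: 0.003
grip_force: 13.2
```

Emit:
move_arm(commands=[[[0,0,2.2],[0,0,0],0],[[3.4,-0.3,0],[0,0,0],0],[[3.3,-0.3,0],[0,0,0],0],[[0,0,-1],[0,0,0],0],[[0,0,-0.5],[0,0,0],0],[[0,0,-0.4],[0,0,0],0],[[0,0,-0.3],[0,0,0],0],[[0,0,0],[0,0,0],0]])

```text
t: 14.25
eef_pos: [598.5, 52.5, 89.1]
tcp_rot: [-3.142, 0.005, 3.099]
ft_force: [-0.8, -0.9, 24.5]
opening: 0.005
grip_force: 11.9
```

Emit:
move_arm(commands=[[[0,0,2.2],[0,0,0],0],[[0,-2.7,0],[0,0,0],0],[[0,-2.7,0],[0,0,0],0],[[0,0,-1],[0,0,0],0],[[0,0,-0.5],[0,0,0],0],[[0,0,-0.4],[0,0,0],0],[[0,0,-0.3],[0,0,0],0],[[0,0,0],[0,0,0],0]])

```text
t: 15.05
eef_pos: [598.1, -1.1, 89.0]
tcp_rot: [-3.14, 0.003, 3.1]
ft_force: [-8.1, -6.4, 31.5]
opening: 0.002
grip_force: 16.2
```

Emit:
move_arm(commands=[[[0,0,2.2],[0,0,0],0],[[-0.2,-2.7,0],[0,0,0],0],[[-0.2,-2.7,0],[0,0,0],0],[[0,0,-1],[0,0,0],0],[[0,0,-0.5],[0,0,0],0],[[0,0,-0.4],[0,0,0],0],[[0,0,-0.3],[0,0,0],0],[[0,0,0],[0,0,0],0]])

```text
t: 15.85
eef_pos: [594.4, -54.7, 88.5]
tcp_rot: [-3.14, 0.003, 3.1]
ft_force: [-7.1, -5.3, 32.0]
opening: 0.001
grip_force: 15.8
```

Emit:
move_arm(commands=[[[0,0,2.2],[0,0,0],0],[[-3.4,0,0],[0,0,0],0],[[-3.3,0,0],[0,0,0],0],[[0,0,-1],[0,0,0],0],[[0,0,-0.5],[0,0,0],0],[[0,0,-0.4],[0,0,0],0],[[0,0,-0.3],[0,0,0],0],[[0,0,0],[0,0,0],0]])

```text
t: 16.65
eef_pos: [527.1, -54.9, 88.3]
tcp_rot: [-3.141, 0.0, 3.1]
ft_force: [-15.2, 1.1, 45.4]
opening: 0.005
grip_force: 22.5
```

Emit:
move_arm(commands=[[[0,0,2.2],[0,0,0],0],[[-3.4,0.3,0],[0,0,0],0],[[-3.3,0.3,0],[0,0,0],0],[[0,0,-1],[0,0,0],0],[[0,0,-0.5],[0,0,0],0],[[0,0,-0.4],[0,0,0],0],[[0,0,-0.2],[0,0,0],0],[[0,0,0],[0,0,0],0]])

```text
t: 17.45
eef_pos: [460.4, -49.4, 88.1]
tcp_rot: [-3.141, -0.0, 3.1]
ft_force: [-13.8, -2.6, 38.9]
opening: 0.004
grip_force: 19.2
```

Emit:
move_arm(commands=[[[0,0,2.2],[0,0,0],0],[[0,2.7,0],[0,0,0],0],[[0,2.7,0],[0,0,0],0],[[0,0,-1],[0,0,0],0],[[0,0,-0.5],[0,0,0],0],[[0,0,-0.4],[0,0,0],0],[[0,0,-0.3],[0,0,0],0],[[0,0,0],[0,0,0],0]])

```text
t: 18.25
eef_pos: [460.5, 4.5, 88.5]
tcp_rot: [3.141, 0.001, 3.098]
ft_force: [-8.7, 8.2, 42.8]
opening: 0.007
grip_force: 21.6
```

Emit:
move_arm(commands=[[[0,0,2.2],[0,0,0],0],[[0.2,2.7,0],[0,0,0],0],[[0.2,2.7,0],[0,0,0],0],[[0,0,-1],[0,0,0],0],[[0,0,-0.5],[0,0,0],0],[[0,0,-0.4],[0,0,0],0],[[0,0,-0.3],[0,0,0],0],[[0,0,0],[0,0,0],0]])

```text
t: 19.05
eef_pos: [464.2, 58.4, 88.3]
tcp_rot: [3.14, 0.001, 3.097]
ft_force: [-7.7, 9.2, 37.5]
opening: 0.007
grip_force: 18.5
```

Emit:
move_arm(commands=[[[0,0,3],[0,0,0],0],[[0,0,4],[0,0,0],0],[[2,-2,4],[0,0,0],0],[[4,-3,2],[0,0,0],0],[[0,0,0],[0,0,0],0],[[0,0,0],[0,0,0],0]])

```text
t: 19.65
eef_pos: [520.9, 9.2, 214.8]
tcp_rot: [-3.142, -0.001, 3.096]
ft_force: [-0.4, -0.1, 0.3]
opening: 0.003
grip_force: 0.0
```

```bash
python3 - <<'E'
from h import *
c=camera_info('wrist');s=state();im=read_camera('wrist');print(s['t'],s['eef_pos'],s['ft_force'])
hsv=cv2.cvtColor(im,cv2.COLOR_BGR2HSV);H,S,V=[hsv[...,i].astype(int) for i in range(3)]
m=(abs(H-90)<10)&(S>100)&(V>50)
print('lid',rect('wrist',m,90.5,c))
r=np.zeros(S.shape,bool);r[75:270,180:340]=1
print('orange px',int((m*0+r*((H>8)&(H<16)&(S>180))).sum()))
si=read_camera('side');cv2.imwrite('pics/p6.png',np.hstack([im[60:280,110:410],cv2.resize(si[150:260,230:345],None,fx=2,fy=2)]))
E
```

```text
19.65 [520.85347688   9.24474877 214.84729252] [-0.37857902 -0.11136169  0.25563657]
lid (((519.3599243164062, 2.7739906311035156), (139.45751953125, 129.1763916015625), 0.1867075115442276), array([185, 114], dtype=int32), array([309, 238], dtype=int32))
orange px 0
```

View pics/p6.png

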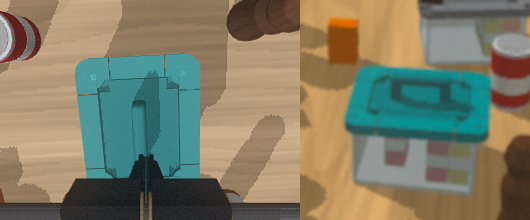

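All eight sections met a firm stop (24 to 45 N) at home height, and no gasket shows. I retreat and check from above that the lid did not shift.

Emit:
move_arm(commands=[[[0,4,2],[0,0,0],0],[[0,4,0],[0,0,0],0],[[0,4,0],[0,0,0],0],[[0,4,0],[0,0,0],0],[[0,4,0],[0,0,0],0],[[0,4,0],[0,0,0],0],[[0,4,0],[0,0,0],0],[[0,3,0],[0,0,0],0],[[0,0,0],[0,0,0],0],[[0,0,0],[0,0,0],0]])

```text
t: 20.75
eef_pos: [519.8, 321.0, 234.6]
tcp_rot: [-3.14, -0.002, 3.1]
ft_force: [0.2, -0.5, -0.3]
opening: -0.0
grip_force: 0.0
```

```bash
python3 - <<'E'
from h import *
for n in('top','side'):
    im=read_camera(n)
    hsv=cv2.cvtColor(im,cv2.COLOR_BGR2HSV);H,S,V=[hsv[...,i].astype(int) for i in range(3)]
    m=(abs(H-90)<10)&(S>100)&(V>50);print(n,rect(n,m,90.5))
    if n=='top':t=im
cv2.imwrite('pics/p7.png',np.hstack([cv2.resize(t[170:270,215:315],None,fx=3.6,fy=3.6),cv2.resize(im[140:260,225:355],(390,360),interpolation=2)]))
E
```

```text
top (((527.97021484375, 1.3027229309082031), (128.43167114257812, 155.4213104248047), 89.9267578125), array([239, 188], dtype=int32), array([292, 252], dtype=int32))
side (((480.6119689941406, 12.863895416259766), (145.28564453125, 60.60417175292969), 89.39242553710938), array([294, 185], dtype=int32), array([324, 220], dtype=int32))
```

View pics/p7.png

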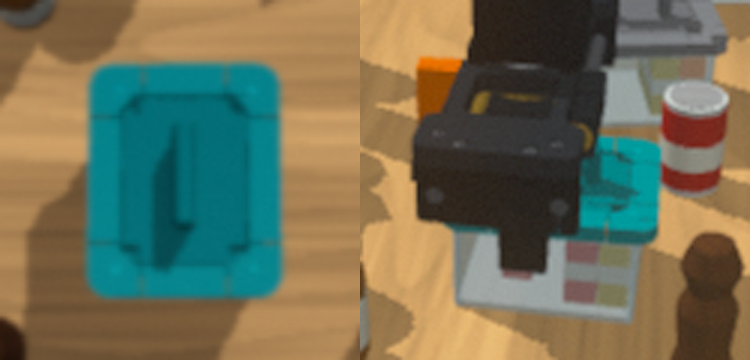

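The lid is centred at (528, 1.3) and its yaw has changed by less than 2.5°. The rim is even and the robot is clear, so I hand in.

```bash
python3 -c "
from cell import *
print(env.job_done())"
```

```text
the job is handed in; nothing more can be done
None
```

I put the snack box in the tub, seated the lid, pressed all eight rim sections to a firm stop, and handed the job in at about 21 s; the hand-in returned no verdict.

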